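Tip the comb case lid over and press it shut

ROBOT

A 6-joint arm with a two-finger parallel gripper is mounted at the origin on the work surface; the furniture and walls round the work are solid. World frame = base frame: x ahead of the robot, y to its left, z up, the work surface at z = 0. Lengths are in m, angles in rad, forces in N, time in s.
With the tool pointing down it reaches from about 0.4 to 0.825 m from the base axis. Payload 7 kg.
Tool frame: the origin (TCP) lies midway between the tips of the shut fingers; the grasp point (between the pads) lies 19 mm behind it; z points along the fingers, y is the line along which they close (so a half turn about z gives the same grasp; the last joint's range is limited). The gripper opens to 88 mm and grips with 3 to 60 N. Pads are 19 mm wide; open, the fingers measure 130 mm over their backs; the gripper's body (78 mm by 193 mm) begins 47 mm behind the grasp point.
Start: joints at [-1.009, 0.359, 0.012, 0, -1.224, -0.288], TCP at [0.182, -0.65, 0.227] pointing down, gripper open.
Joint ranges: [-3.07, 3.07], [-1.43, 2.12], [-1.02, 1.25], [-3.03, 1.67], [-3.05, -0], [-3.03, 3.03]. Speed limits (rad/s): [2.39, 2.39, 3.01, 3.14, 3.14, 3.14].

INTERFACE

Orientations are given as [roll, pitch, yaw] about the fixed x, y, z axes, in that order (R = Rz(yaw) Ry(pitch) Rx(roll)).
In Python, from station import telemetry, eyes, ticket, recognise, trace gives the robot as it stands. The module is installed in compiled form; this text tells all that it offers.
- The arm moves only by the tool servo_tool, never from a script. Its argument "series" is a list that holds one entry, the list of rows, each a list of 4 numbers: the shift along the tool's x, y, z in mm, then the turn about the tool's z in rad. In form: [[[x, y, z, roll], ...]]. A call has exactly 10 rows; each row shifts and turns the commanded pose from where the row before left it, along the tool's axes as they then stand; what a row does not reach is not made up. A row lasts 1/12 s, in which the tool goes at most 41.7 mm and 7.16 degrees, less where a joint would pass 70% of its speed; a pose out of reach is approached as far as the arm can. A call is refused whole if a number of a shift passes 41.7 or a number of a turn 0.125, either way. A call with a gripper value outside its range is refused whole. "claw" is the gripper's target within -1 to 1 (shut at 1, half-way at 0, fully open at -1), set as the call begins (left out, the last holds). The fingers move at their own pace and stop on an object; "grip_force" is the grip in N (left out, the last holds). Time passes only in rows, so rows that do not move let the fingers close, or fill a call up. It gives the time, the measured TCP pose, the force, the opening and the grip force at its end, in the units of the state.
- telemetry.get_state(): the state, without advancing time (a new reading comes with each control period).
- eyes.grab_frame(name): name is "side" or "top"; returns the picture (420x560x3 uint8, red, green, blue); there is no depth.
- eyes.calibration(name): a dict with "mtx" (3x3 intrinsics, pixels), "rvec" (rotation vector, rad) and "tvec" (3), from world to camera coordinates, as OpenCV has them. Camera axes: x right, y down, z forward; pixel columns grow to the right and rows downward; lengths in m; the calibration is good to about 2 mm. A picture is of the moment at which its call begins. calibration takes no time and is no camera call.
- ticket.job_done(): hands the job in; it is judged then, once.
Trained networks look in the newest picture that a camera, given by its name, has taken for a name from the list of things; names that differ only in an ending like _2 or _b are one class to them, and where a whole thing is asked for, a point or a joint stands for the part that bears it (a point fixed in the world has none). Each returns a list of dicts, best first, with "conf" (0 to 1); they miss things now and then, are a little off and sometimes report something else, mostly with a low value. They report only what shows in the picture. A call takes as long as a camera call.
- recognise(camera, name): "position" ([x, y, z] in m, in world coordinates, good to about 4 mm: the middle of the surface that is visible of it).
- trace(camera, name): "mask" (420x560 bool, what is visible of it).
The state is a dict: "t": time; "q": joint angles; "qd": joint speeds; "joint_efforts": joint torques, N m; "eef_pos": TCP position; "ee_rot": TCP orientation; "force": force on the tool from outside, world axes, zero at the start; "moment": the same for the moment, N m; "width": finger opening in m; "gripper_force": force on a finger pad.
Only numpy, scipy, OpenCV 4.12 (cv2) and the standard library are available. Lean on these libraries where they do the work, as an engineer would, in place of code of your own. Each camera call takes 0.05 s, during which the arm holds its last target. There are 200 camera calls.

TASK

Close the open wooden comb case: from behind, push its leaning lid up past upright and let go, so that it swings down by its own weight without being guided. It comes to rest on its roller catch, a little open; then press the black rubber stud on the lid, gently, just until the catch snaps and the lid is fully shut, and take the hand away. Never push hard on the lid, leave the two combs inside the case, and do not disturb the red tin, the horn tip and the grey wooden block.

Things in the scene. Friction and masses are not known exactly. Their poses are not given: they have to be found in the camera images.
- comb_case: light wooden case with a dark plinth, screwed down to the bench: 120 mm (its x) by 170 mm (its y) by 60 mm high (plinth 132 x 182 mm, 8 mm high), walls 6 mm, floor 8 mm thick. Origin: centre of the underside. Its +x side carries the hinge, its -x side is the front with the roller catch inside
- comb_lid (a joint): angle of the wooden lid (rad): 0 fully shut, 1.57 upright, stop at 2.15; it starts leaning back a little. The hinge is damped and slightly stiff (friction 0.085 Nm, damping 0.13 Nms/rad): the lid stays where it is put from about 1.1 to 1.8, falls shut by itself in 1 to 4 s once pushed below about 1.05, and comes to rest on the catch at about 0.1 to 0.13
- lid_hinge (a point): middle of the hinge line, at the case's +x upper edge, 60 mm above the bench; y runs along the hinge; x and z turn with the lid: x points from the lid's free edge towards the hinge, z out of the lid's outer face (up when shut)
- lid_edge (a point): middle of the lid's free edge, at half thickness; moves with the lid, axes as lid_hinge. The lid is 124 mm from hinge line to free edge, 174 mm wide, 8 mm thick, 0.3 to 0.38 kg. More than 18 N on lid or stud is too much
- stud_foot (a point): foot of the press stud on the lid's outer face, 96 mm from the hinge line, centred; axes as lid_hinge. Brass flange 30 mm wide, 4 mm high; black rubber cap 28 mm across. A screw stud, set anew each time: the cap's top is 10 to 18 mm from this point, not measured, to be felt for. The cap gives 1 mm per 3 N, up to 9 mm. Snapping the catch takes 7 to 10 N straight down
- comb_dark: dark horn comb 35 x 135 x 8 mm lying in the case, origin under its centre
- comb_amber: amber horn comb 35 x 135 x 8 mm lying in the case, origin under its centre
- horn_tip: bystander: grey horn tip 44 x 98 x 31 mm, origin under its centre
- wood_block: bystander: grey hardwood block 45 x 75 x 40 mm, origin under its centre
- red_tin: bystander: closed red tin 71 x 129 x 41 mm, origin under its centre

How it is judged:
By the outcome, as a careful person would: the job done as asked, in the order asked, and still so for the second after the job is handed in, with the robot touching nothing.
It also fails if it takes over 48 s, if anything falls off the work surface, if the arm or the gripper's body presses on something with over 40 N, if the wrist force passes 120 N, or if a joint passes its speed limit or range.

## Working session

There is one attempt and no reset: what is moved stays moved. The work goes in short steps, Python scripts to look and compute and a tool call to move; the robot and the scene stay as the last step left them, time stands still between calls to the robot, and variables do not carry over. Pictures are saved under pics/ and viewed, at most 10 in all, crops included, and the job is handed in when it is done.

Besides the shell and the picture viewer there is one more tool, called after "Call:" as name([rows], argument=value, ...), one row to a line, values as JSON. servo_tool: Moves the arm, as the interface text tells. Its arguments: {"type":"object","properties":{"series":{"type":"array"},"claw":{"type":"number"},"grip_force":{"type":"number"}},"required":["series"]}

```bash
mkdir -p pics; cat > h.py <<'E'
import numpy as np,cv2
from station import telemetry, eyes, ticket, recognise, trace
def cal(n):
    c=eyes.calibration(n);return np.array(c["mtx"],float),np.array(c["rvec"],float),np.array(c["tvec"],float)
def proj(n,p):
    m,r,t=cal(n);return cv2.projectPoints(np.array(p,float).reshape(-1,1,3),r,t,m,None)[0].reshape(-1,2)
def ray(n,uv,z):
    m,r,t=cal(n);R=cv2.Rodrigues(r)[0];d=R.T@np.linalg.inv(m)@np.array([uv[0],uv[1],1.]);o=-R.T@t.ravel();return o+d*(z-o[2])/d[2]
def save(n,f):
    im=eyes.grab_frame(n);cv2.imwrite(f,im[:,:,::-1]);return im
E
python3 - <<'E'
from h import *
a=save("top","pics/top0.png");b=save("side","pics/side0.png")
cv2.imwrite("pics/both0.png",cv2.resize(np.hstack([a,b])[:,:,::-1],(800,300)))
for n in("top","side"):
    for k in("comb_case","comb_lid","lid_hinge","lid_edge","stud_foot","comb_dark","comb_amber","horn_tip","wood_block","red_tin"):
        r=recognise(n,k);print(n,k,[(np.round(d["position"],3).tolist(),round(d["conf"],2)) for d in r[:2]])
    m,r,t=cal(n);R=cv2.Rodrigues(r)[0];print(n,"cam at",-R.T@t.ravel(), "fwd",R[2])
s=telemetry.get_state();print(s)
E
```

```text
top comb_case [([0.466, -0.028, 0.026], 0.75)]
top comb_lid [([0.452, 0.025, 0.159], 0.96)]
top lid_hinge [([0.451, 0.02, 0.158], 0.8)]
top lid_edge [([0.458, 0.023, 0.161], 0.68)]
top stud_foot [([0.456, 0.025, 0.161], 0.92), ([0.46, -0.02, 0.013], 0.53)]
top comb_dark [([0.463, -0.022, 0.015], 0.6), ([0.537, -0.26, 0.038], 0.16)]
top comb_amber [([0.478, -0.063, 0.02], 0.8)]
top horn_tip [([0.37, 0.225, 0.019], 0.79)]
top wood_block [([0.536, -0.26, 0.036], 0.83)]
top red_tin [([0.503, 0.235, 0.043], 0.78)]
top cam at [ 3.84104096e-01 -5.28579248e-04  1.19504374e+00] fwd [ 0.064602   -0.01452063 -0.99780546]
side comb_case [([0.457, 0.007, 0.057], 0.59)]
side comb_lid [([0.448, 0.021, 0.123], 0.68)]
side lid_hinge [([0.444, 0.012, 0.125], 0.95)]
side lid_edge [([0.454, 0.019, 0.131], 0.66)]
side stud_foot [([0.451, 0.017, 0.127], 0.71)]
side comb_dark [([0.474, -0.023, 0.017], 0.71)]
side comb_amber [([0.471, -0.057, 0.009], 0.68)]
side horn_tip [([0.362, 0.222, 0.015], 0.83)]
side wood_block [([0.539, -0.272, 0.037], 0.59)]
side red_tin [([0.498, 0.257, 0.044], 0.97), ([0.451, 0.019, 0.129], 0.64)]
side cam at [ 0.0497063  -0.63448485  0.66742486] fwd [ 0.40471124  0.67117791 -0.62107087]
{'t': 1.1, 'q': array([-1.00889864e+00,  3.58601801e-01,  1.18869879e-02, -3.92483086e-05,
       -1.22408270e+00, -2.88125254e-01]), 'qd': array([-0.00049953,  0.00049176, -0.00025156,  0.00031115, -0.00061851,
       -0.00106047]), 'joint_efforts': array([ 1.35269388e-04, -5.82402170e+01,  2.93298483e+01,  7.00292230e+00,
        1.22981894e-02, -3.79242613e-05]), 'eef_pos': array([ 0.18249937, -0.64983077,  0.22654732]), 'ee_rot': array([ 3.14158102e+00,  3.50528415e-05, -2.86783356e+00]), 'force': array([ 0.01610651, -0.58568713, -0.07941951]), 'moment': array([-0.00515254,  0.01542676,  0.04987361]), 'gripper_force': 0.0, 'width': 0.08778813340855315}
```

View pics/top0.png

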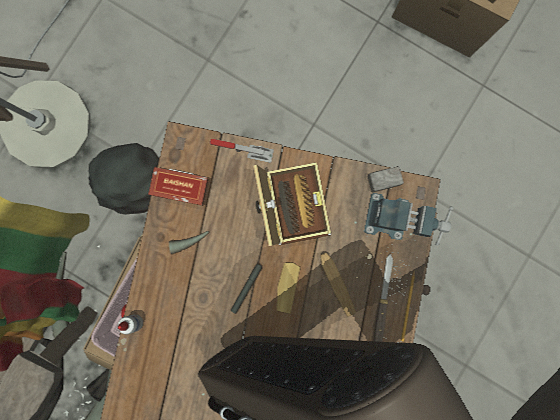

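View pics/side0.png

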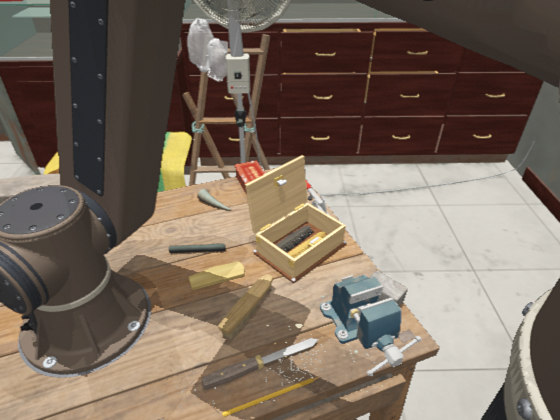

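The top view shows the case around (298,205), with the lid leaning toward +y at x≈262 px and the stud at about (258,205). The tin is at (180,186), the horn at (190,242), and the block at (385,178) next to a vice. The side view agrees. Next I'll zoom in to get the case corners.

```bash
python3 - <<'E'
from h import *
im=cv2.imread("pics/top0.png")[150:260,235:345]
a=cv2.resize(im,None,fx=5,fy=5,interpolation=cv2.INTER_CUBIC)
cv2.imwrite("pics/z.png",a)
for n,k in(("top","comb_case"),("top","comb_lid"),("side","comb_lid")):
    eyes.grab_frame(n)
    m=trace(n,k)[0]["mask"].astype(np.uint8);c=max(cv2.findContours(m,0,2)[0],key=cv2.contourArea)
    print(n,k,m.sum(),cv2.approxPolyDP(c,3,True).reshape(-1,2).tolist())
E
```

```text
top comb_case 3744 [[315, 163], [273, 171], [254, 167], [259, 192], [256, 207], [263, 214], [270, 245], [330, 233]]
top comb_lid 1037 [[255, 165], [259, 192], [256, 208], [263, 213], [268, 243], [273, 245], [280, 242], [274, 200], [265, 170]]Traceback (most recent call last):
  File "<stdin>", line 7, in <module>
IndexError: list index out of range
```

View pics/z.png

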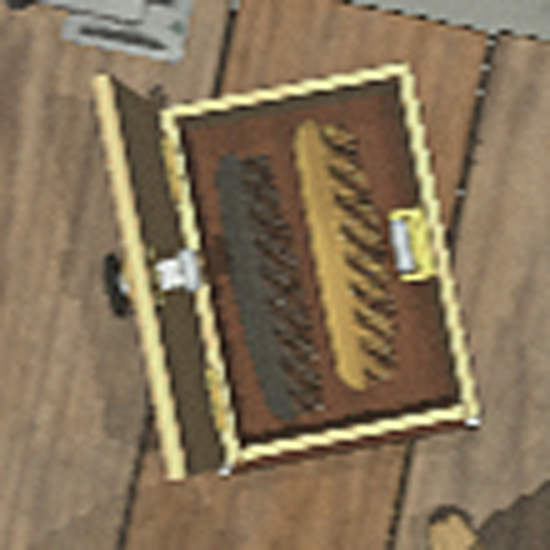

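Case rim corners in full-image px: (317.4,163), (330,233.6), (281.4,243), (267.4,172.4). The lid's free edge runs (254.4,165.2) to (271,245.6), and the stud is behind the lid.

```bash
cat >> h.py <<'E'
from scipy.optimize import least_squares
def lidpt(c,th,d,y,h):
    # d from hinge line toward free edge, y along hinge, h out of outer face (rel. hinge line level)
    yaw=c[2];ex=np.array([np.cos(yaw),np.sin(yaw),0]);ey=np.array([-np.sin(yaw),np.cos(yaw),0]);ez=np.array([0,0,1.])
    H=np.array([c[0],c[1],0.06])+.06*ex
    return H+y*ey+d*(-np.cos(th)*ex+np.sin(th)*ez)+h*(np.sin(th)*ex+np.cos(th)*ez)
E
python3 - <<'E'
from h import *
P=np.array([[317.4,163],[330,233.6],[281.4,243],[267.4,172.4]])-.4
E=np.array([[254.4,165.2],[271,245.6]])-.4
yaw0=np.pi/2-.19
# world +y is image left, hinge at +y. case y = -x world: image down
def pts(c):
    ex=np.array([np.cos(c[2]),np.sin(c[2])]);ey=np.array([-ex[1],ex[0]])
    return [np.r_[c[:2]+s*.06*ex+t*.085*ey,.06] for s,t in((-1,-1),(-1,1),(1,1),(1,-1))]
best=None
for y0 in(yaw0,np.pi/2+.19):
    f=lambda c:(proj("top",pts(c))-P).ravel()
    s=least_squares(f,[.46,-.03,y0]);print(s.x,s.cost,f(s.x).round(1))
    if best is None or s.cost<best.cost:best=s
c=best.x
g=lambda v:(proj("top",[lidpt(c,v[0],.124,y,.004) for y in(-.087,.087)])-E).ravel()
s=least_squares(g,[1.8]);print(s.x,g(s.x))
th=s.x[0]
for d,h in((0,0),(.096,.008),(.096,.02),(.124,.004)):print(d,lidpt(c,th,d,0,h).round(4))
for y in(-.087,.087):print(lidpt(c,th,.124,y,.008).round(4))
b=cv2.imread("pics/side0.png")
q=pts(c)+[lidpt(c,th,.124,y,.004) for y in(-.087,.087)]
for u in proj("side",q):cv2.circle(b,tuple(int(x) for x in u.round()),2,(255,0,0),-1)
cv2.imwrite("pics/sz.png",cv2.resize(b[140:300,220:370],None,fx=3.7,fy=3.7))
E
```

```text
[ 0.47265032 -0.04859803  1.78524274] 0.8607571034346811 [-0.1 -0.1  1.   0.1 -0.8  0.2 -0.1 -0.3]
[ 0.47265032 -0.04859803  1.78524275] 0.8607571034342263 [-0.1 -0.1  1.   0.1 -0.8  0.2 -0.1 -0.3]
[1.72445143] [ 0.817727   -0.10429382 -0.64203367  0.99200315]
0 [0.4599 0.01   0.06  ]
0.096 [0.4551 0.0321 0.1536]
0.096 [0.4525 0.0437 0.1518]
0.124 [0.455  0.0324 0.1819]
[0.5392 0.0548 0.1813]
[0.3692 0.0178 0.1813]
```

View pics/sz.png

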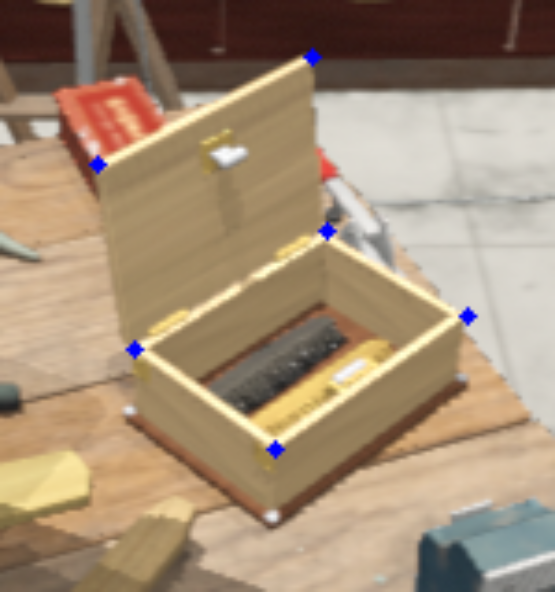

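The fit matches the side view well: the blue dots sit on the rim and lid corners, and the lid angle is about 1.72. Next I'll plan the transit to a point behind the lid.

```bash
cat >> h.py <<'E'
C=np.array([.47265,-.0486,1.78524])
def case(o,y,z): # world from hinge-relative offset along ex, y along ey
    p=lidpt(C,0,-o,y,0);p[2]=z;return p
def plan(way,yawT,pos=None,yaw=None,step=38.):
    s=telemetry.get_state();p=(s["eef_pos"] if pos is None else np.array(pos)).copy();yaw=s["ee_rot"][2] if yaw is None else yaw
    rows=[]
    for w in way:
        w=np.array(w);n=max(1,int(np.ceil(np.linalg.norm(w-p)*1000/step)));p0=p.copy()
        for i in range(n):
            d=(p0+(w-p0)*(i+1)/n-p)*1000;c,q=np.cos(yaw),np.sin(yaw)
            e=(yaw-yawT+np.pi)%(2*np.pi)-np.pi;t=round(float(np.clip(e,-.12,.12)),3)
            r=[round(c*d[0]+q*d[1]),round(q*d[0]-c*d[1]),round(-d[2]),t];rows.append(r)
            p=p+np.array([c*r[0]+q*r[1],q*r[0]-c*r[1],-r[2]])/1000;yaw-=t
    while len(rows)%10:rows.append([0,0,0,0])
    for i in range(0,len(rows),10):print(rows[i:i+10])
    print("end",p.round(4),yaw)
E
python3 - <<'E'
from h import *
print(case(.075,-.045,.25),case(.063,-.045,.15))
plan([[.34,-.42,.25],[.49,-.15,.25],case(.078,-.045,.25)],-1.3564)
E
```

```text
[0.48789075 0.09288399 0.25      ] [0.4904444  0.08115885 0.15      ]
[[-27, 22, -3, -0.12], [-29, 19, -3, -0.12], [-31, 16, -3, -0.12], [-33, 11, -3, -0.12], [-34, 8, -3, -0.12], [-35, 3, -3, -0.12], [-35, -1, -3, -0.12], [-34, -5, -2, -0.12], [-34, -6, 0, -0.12], [-33, -10, 0, -0.12]]
[[-31, -13, 0, -0.12], [-30, -18, 0, -0.12], [-27, -20, 0, -0.071], [-26, -23, 0, -0.0], [-26, -23, 0, -0.0], [-26, -22, 0, -0.0], [-25, -23, 0, -0.0], [-34, -7, 0, -0.0], [-35, -7, 0, -0.0], [-34, -7, 0, -0.0]]
[[-35, -7, 0, -0.0], [-34, -7, 0, -0.0], [-35, -7, 0, -0.0], [-34, -7, 0, -0.0], [0, 0, 0, 0], [0, 0, 0, 0], [0, 0, 0, 0], [0, 0, 0, 0], [0, 0, 0, 0], [0, 0, 0, 0]]
end [0.4869 0.0955 0.2496] -1.3568041520582586
```

Call:
servo_tool([
  [[-27,22,-3,-0.12],[-29,19,-3,-0.12],[-31,16,-3,-0.12],[-33,11,-3,-0.12],[-34,8,-3,-0.12],[-35,3,-3,-0.12],[-35,-1,-3,-0.12],[-34,-5,-2,-0.12],[-34,-6,0,-0.12],[-33,-10,0,-0.12]],
], claw=1, grip_force=10)

```text
t: 2.23
eef_pos: [0.3746, -0.3586, 0.25]
ee_rot: [-3.141, -0.0, -1.662]
force: [-0.2, -0.3, 0.7]
width: 0.0269
gripper_force: 0.0
```

Call:
servo_tool([
  [[-31,-13,0,-0.12],[-30,-18,0,-0.12],[-27,-20,0,-0.071],[-26,-23,0,0],[-26,-23,0,0],[-26,-22,0,0],[-25,-23,0,0],[0,0,0,0],[0,0,0,0],[0,0,0,0]],
])

```text
t: 3.07
eef_pos: [0.49, -0.1503, 0.2495]
ee_rot: [3.141, 0.0, -1.356]
force: [-0.4, -0.7, 0.5]
width: 0.0006
gripper_force: 0.0
```

```bash
python3 - <<'E'
from h import *
s=telemetry.get_state();print(s["t"],s["q"].round(3),s["eef_pos"],s["ee_rot"],s["force"])
plan([case(.078,-.045,.25),case(.063,-.045,.15)],-1.3564)
E
```

```text
3.0667 [ 0.086  0.074 -0.304 -0.    -1.193  0.129] [ 0.49001779 -0.15030736  0.24953385] [ 3.14136859e+00  3.89165565e-05 -1.35592300e+00] [-0.39310338 -0.72719332  0.48910807]
[[-34, -7, 0, 0.0], [-35, -7, 0, 0.0], [-34, -7, 0, 0.0], [-35, -7, 0, 0.0], [-34, -8, 0, 0.0], [-35, -7, 0, 0.0], [-34, -7, 0, 0.0], [5, 0, 33, 0.0], [5, 0, 33, 0.0], [5, 0, 34, 0.0]]
end [0.4907 0.0812 0.1495] -1.3559229989707986
```

Call:
servo_tool([
  [[-34,-7,0,0],[-35,-7,0,0],[-34,-7,0,0],[-35,-7,0,0],[-34,-8,0,0],[-35,-7,0,0],[-34,-7,0,0],[5,0,33,0],[5,0,33,0],[5,0,34,0]],
])

```text
t: 3.9
eef_pos: [0.4913, 0.0807, 0.1492]
ee_rot: [-3.139, 0.001, -1.357]
force: [0.6, -0.1, -0.3]
width: 0.0006
gripper_force: 0.0
```

Call:
servo_tool([
  [[4,0,0,0],[5,0,0,0],[5,0,0,0],[5,0,0,0],[5,0,0,0],[5,0,0,0],[5,0,0,0],[5,0,0,0],[5,0,0,0],[5,0,0,0]],
])

```text
t: 4.73
eef_pos: [0.5017, 0.0328, 0.1498]
ee_rot: [-3.141, 0.0, -1.357]
force: [0.2, 2.4, 1.1]
width: 0.0006
gripper_force: 0.9
```

```bash
cat >> h.py <<'E'
def off():
    s=telemetry.get_state();ex=np.array([np.cos(C[2]),np.sin(C[2]),0]);ey=np.array([-ex[1],ex[0],0]);v=s["eef_pos"]-lidpt(C,0,0,0,0)
    print("t %.2f off %.4f y %.4f z %.4f"%(s["t"],v@ex,v@ey,s["eef_pos"][2]),"F",s["force"].round(2))
E
python3 - <<'E'
from h import *
off();save("side","pics/p1.png")
E
```

```text
t 4.73 off 0.0134 y -0.0457 z 0.1498 F [0.18 2.42 1.12]
```

View pics/p1.png

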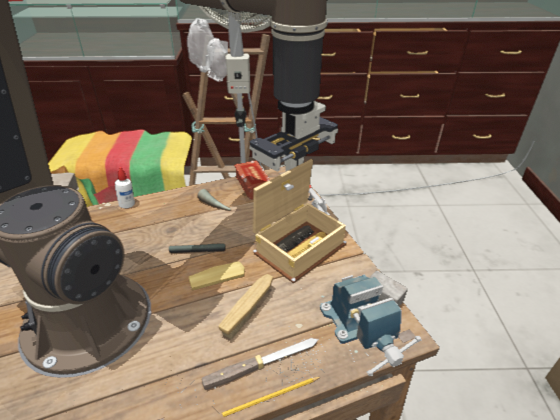

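The lid is just about upright with light contact (≈2.4 N). I'll push it on past the falling angle.

Call:
servo_tool([
  [[5,0,0,0],[5,0,0,0],[5,0,0,0],[5,0,0,0],[5,0,0,0],[5,0,0,0],[5,0,0,0],[6,0,0,0],[6,0,0,0],[6,0,0,0]],
])

```text
t: 5.62
eef_pos: [0.5128, -0.0193, 0.1496]
ee_rot: [3.142, -0.0, -1.357]
force: [-0.5, 0.0, -0.3]
width: 0.0004
gripper_force: 0.2
```

Call:
servo_tool([
  [[-20,0,0,0],[-30,0,-10,0],[-10,0,-20,0],[0,0,-20,0],[0,0,0,0],[0,0,0,0],[0,0,0,0],[0,0,0,0],[0,0,0,0],[0,0,0,0]],
])

```text
t: 6.45
eef_pos: [0.4997, 0.0396, 0.1989]
ee_rot: [3.14, -0.0, -1.357]
force: [0.9, 0.8, -0.2]
width: 0.0007
gripper_force: 0.0
```

```bash
python3 - <<'E'
from h import *
off()
a=save("side","pics/p2s.png");b=save("top","pics/p2t.png")
z=np.hstack([cv2.resize(a[130:330,200:400],(400,400)),cv2.resize(b[110:310,200:400],(400,400))])
cv2.imwrite("pics/p2.png",z[:,:,::-1])
E
```

```text
t 6.45 off 0.0204 y -0.0451 z 0.1989 F [ 0.85  0.82 -0.17]
```

View pics/p2.png

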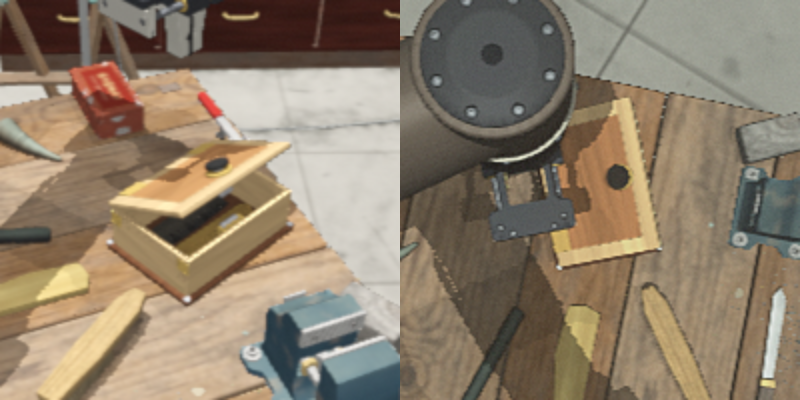

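The lid is falling freely, already at about 0.4 rad, and the hand is clear of it. I'll wait for it to settle and then go high above the stud.

Call:
servo_tool([
  [[0,0,0,0],[0,0,0,0],[0,0,0,0],[0,0,0,0],[0,0,0,0],[0,0,0,0],[0,0,0,0],[0,0,0,0],[0,0,0,0],[0,0,0,0]],
])

```text
t: 7.38
eef_pos: [0.4999, 0.04, 0.1996]
ee_rot: [-3.142, 0.0, -1.357]
force: [0.5, -0.6, 0.2]
width: 0.0005
gripper_force: 0.0
```

Call:
servo_tool([
  [[0,0,0,0],[0,0,0,0],[0,0,0,0],[0,0,0,0],[0,0,0,0],[0,0,0,0],[0,0,0,0],[0,0,0,0],[0,0,0,0],[0,0,0,0]],
])

```text
t: 8.22
eef_pos: [0.4999, 0.04, 0.1996]
ee_rot: [-3.142, 0.0, -1.357]
force: [0.6, 0.7, -0.3]
width: 0.0009
gripper_force: 0.0
```

```bash
python3 - <<'E'
from h import *
off()
a=save("side","pics/p3s.png");b=save("top","pics/p3t.png")
d=b.astype(int).sum(2);sub=(d[180:215,295:325]<150);ys,xs=np.nonzero(sub);u=np.array([xs.mean()+295,ys.mean()+180]);print("stud px",u,len(xs),ray("top",u,.09),"model",lidpt(C,.115,.096,0,.022))
print("proj",proj("top",[lidpt(C,.115,.096,0,.022)]))
for th in(.0,.115,.2):print(th,proj("side",[lidpt(C,th,.124,y,.004) for y in(-.087,.087)]).round(1).tolist())
a=a.copy();
for p in proj("side",[lidpt(C,.115,.124,y,.004) for y in(-.087,.087)]):cv2.circle(a,tuple(int(v) for v in p.round()),1,(0,0,255),-1)
z=np.hstack([cv2.resize(a[180:300,240:360],(400,400)),cv2.resize(b[140:260,240:360],(400,400))])
cv2.imwrite("pics/p3.png",z[:,:,::-1])
E
```

```text
t 8.22 off 0.0208 y -0.0455 z 0.1996 F [ 0.59  0.67 -0.32]
stud px [312.66666667 195.        ] 9 [ 0.48832527 -0.0789669   0.09      ] model [ 0.47963879 -0.08068924  0.09287037]
proj [[313.41799553 198.69484576]]
0.0 [[348.4, 224.1], [294.9, 261.1]]
0.115 [[348.7, 218.9], [294.6, 255.8]]
0.2 [[348.5, 214.9], [294.1, 251.6]]
```

View pics/p3.png

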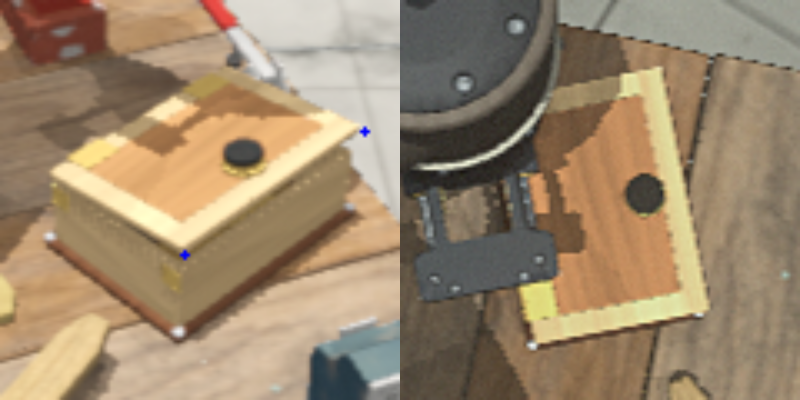

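The lid is at rest on the catch at ~0.115 rad (blue marks on the free-edge corners), and the stud at (312.9,197.6) matches the model's (313.4,198.7). Now I'll go above the stud and feel downwards.

Call:
servo_tool([
  [[29,11,0,0],[29,11,0,0],[29,11,0,0],[29,12,0,0],[0,0,30,0],[0,0,30,0],[0,0,20,0],[0,0,9,0],[0,0,4,0],[0,0,2,0]],
])

```text
t: 9.15
eef_pos: [0.4809, -0.0828, 0.1046]
ee_rot: [3.141, -0.0, -1.356]
force: [-0.4, -0.2, -0.1]
width: -0.0001
gripper_force: 0.0
```

Call:
servo_tool([
  [[0,0,1,0],[0,0,1,0],[0,0,1,0],[0,0,1,0],[0,0,1,0],[0,0,0,0],[0,0,0,0],[0,0,0,0],[0,0,0,0],[0,0,0,0]],
])

```text
t: 9.98
eef_pos: [0.4806, -0.0829, 0.0996]
ee_rot: [-3.142, 0.0, -1.357]
force: [-0.2, -0.3, 0.3]
width: 0.0008
gripper_force: 0.0
```

```bash
python3 -c "
from h import *
off()"
```

```text
t 9.98 off -0.0952 y -0.0005 z 0.0996 F [-0.2  -0.32  0.3 ]
```

Call:
servo_tool([
  [[0,0,0.5,0],[0,0,0.5,0],[0,0,0.5,0],[0,0,0.5,0],[0,0,0.5,0],[0,0,0.5,0],[0,0,0,0],[0,0,0,0],[0,0,0,0],[0,0,0,0]],
])

```text
t: 10.82
eef_pos: [0.4806, -0.0829, 0.0966]
ee_rot: [-3.142, -0.0, -1.357]
force: [-0.6, -0.0, 0.0]
width: 0.0005
gripper_force: 0.0
```

Call:
servo_tool([
  [[0,0,0.5,0],[0,0,0.5,0],[0,0,0.5,0],[0,0,0.5,0],[0,0,0.5,0],[0,0,0.5,0],[0,0,0,0],[0,0,0,0],[0,0,0,0],[0,0,0,0]],
])

```text
t: 11.65
eef_pos: [0.4807, -0.083, 0.0937]
ee_rot: [-3.141, -0.0, -1.357]
force: [-0.5, -1.9, 3.9]
width: 0.0004
gripper_force: 1.8
```

Call:
servo_tool([
  [[0,0,0.5,0],[0,0,0,0],[0,0,0.5,0],[0,0,0,0],[0,0,0,0],[0,0,0,0],[0,0,0,0],[0,0,0,0],[0,0,0,0],[0,0,0,0]],
])

```text
t: 12.48
eef_pos: [0.4808, -0.0831, 0.0928]
ee_rot: [-3.141, -0.0, -1.357]
force: [-0.4, -2.7, 5.1]
width: 0.0001
gripper_force: 2.6
```

Call:
servo_tool([
  [[0,0,0.5,0],[0,0,0,0],[0,0,0.5,0],[0,0,0,0],[0,0,0,0],[0,0,0,0],[0,0,0,0],[0,0,0,0],[0,0,0,0],[0,0,0,0]],
])

```text
t: 13.32
eef_pos: [0.4808, -0.0832, 0.0919]
ee_rot: [-3.141, -0.001, -1.357]
force: [-0.3, -3.9, 6.1]
width: 0.0007
gripper_force: 3.2
```

Call:
servo_tool([
  [[0.5,0,0.5,0],[0,0,0,0],[0.5,0,0.5,0],[0,0,0,0],[0,0,0,0],[0,0,0,0],[0,0,0,0],[0,0,0,0],[0,0,0,0],[0,0,0,0]],
])

```text
t: 14.15
eef_pos: [0.4809, -0.0838, 0.0908]
ee_rot: [-3.141, 0.0, -1.357]
force: [-1.6, -1.3, 7.0]
width: 0.0007
gripper_force: 3.1
```

Call:
servo_tool([
  [[0.3,0,0.5,0],[0,0,0,0],[0.3,0,0.5,0],[0,0,0,0],[0,0,0,0],[0,0,0,0],[0,0,0,0],[0,0,0,0],[0,0,0,0],[0,0,0,0]],
])

```text
t: 14.98
eef_pos: [0.481, -0.0844, 0.0895]
ee_rot: [-3.141, 0.0, -1.357]
force: [0.2, 0.9, 3.8]
width: 0.0005
gripper_force: 1.8
```

Call:
servo_tool([
  [[0.2,0,0.5,0],[0,0,0,0],[0.2,0,0.5,0],[0,0,0,0],[0,0,0,0],[0,0,0,0],[0,0,0,0],[0,0,0,0],[0,0,0,0],[0,0,0,0]],
])

```text
t: 15.82
eef_pos: [0.481, -0.0848, 0.0886]
ee_rot: [3.142, 0.0, -1.357]
force: [0.1, -0.2, 0.6]
width: 0.0006
gripper_force: 0.0
```

```bash
python3 - <<'E'
from h import *
off()
a=save("side","pics/p4s.png")
z=a[180:300,240:360].copy();z=cv2.resize(z,None,fx=5,fy=5,interpolation=cv2.INTER_CUBIC)
for th,c in((0,(255,0,0)),(.115,(0,0,255))):
    for p in proj("side",[lidpt(C,th,.124,y,.004) for y in(-.087,.087)]):cv2.circle(z,tuple(int(v) for v in ((p-[240,180])*5).round()),3,c,-1)
cv2.imwrite("pics/p4.png",z[:,:,::-1])
E
```

```text
t 15.82 off -0.0972 y -0.0004 z 0.0886 F [ 0.09 -0.15  0.63]
```

View pics/p4.png

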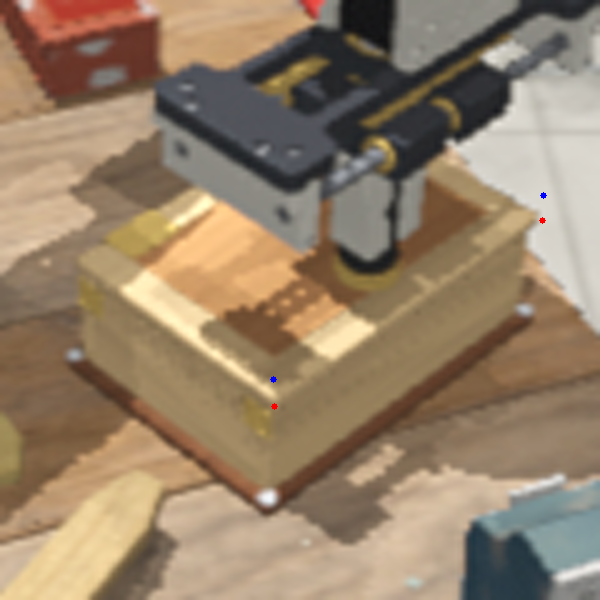

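The catch has snapped: the lid edge sits at the shut marks (red, ~(273,405)), there is no gap, and the force has dropped to zero. I'll take the hand away.

Call:
servo_tool([
  [[0,0,-5,0],[0,0,-15,0],[0,0,-30,0],[0,0,-35,0],[0,0,-30,0],[-30,0,0,0],[-38,0,0,0],[-38,0,0,0],[-38,0,0,0],[0,0,0,0]],
])

```text
t: 16.7
eef_pos: [0.4498, 0.0604, 0.2045]
ee_rot: [-3.14, 0.001, -1.353]
force: [1.0, -0.1, -0.6]
width: 0.0005
gripper_force: 0.0
```

```bash
python3 - <<'E'
from h import *
off()
a=save("side","pics/p5s.png");b=save("top","pics/p5t.png")
for k in("horn_tip","wood_block","red_tin"):
    r=recognise("side",k);print(k,[(d["position"],round(d["conf"],2)) for d in r[:1]])
z=np.hstack([cv2.resize(a[180:300,240:360],(400,400)),cv2.resize(b[140:260,240:360],(400,400))])
cv2.imwrite("pics/p5.png",z[:,:,::-1])
E
```

```text
t 16.70 off 0.0514 y -0.0009 z 0.2045 F [ 1.01 -0.15 -0.57]
horn_tip [([0.3648, 0.2215, 0.0135], 0.67)]
wood_block [([0.54, -0.2706, 0.0385], 0.59)]
red_tin [([0.4965, 0.2164, 0.0411], 0.87)]
```

View pics/p5.png

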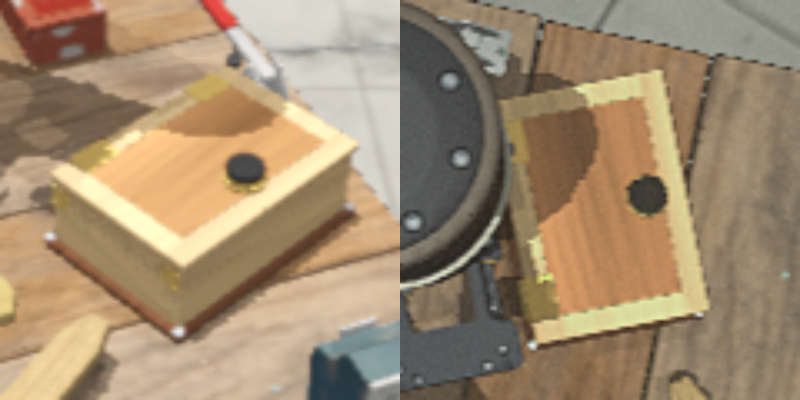

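The lid is fully shut with no gap, the hand is away, and the tin is in the same pixels as before.

```bash
python3 -c "
from station import ticket
print(ticket.job_done())"
```

```text
the job is handed in; nothing more can be done
None
```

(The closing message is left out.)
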